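# Walk a vial block home on a shaker platform and catch it

## Task

The heavy aluminium vial block stands askew on the shaker's platform. Without gripping or lifting anything, push it round with the fingertips, a corner at a time, until its long far side lies flush against the back rail and its left end is up against the end stop; only then push the swing catch fully closed in front of it. Leave the three vials standing in their wells and the bottle, the beaker and the timer beside the shaker where they are.

Things in the scene. Friction and masses are not known exactly. Their poses are not given: they have to be found in the camera images.
- shaker: White platform shaker, fixed, its legs in a steel tray (rim 24 mm high). Origin at the foot of its legs; x from its front panel (toward the robot) to its back, y to its left, z up. The dark platform's top is 75 mm above the origin, x -90 to +125 mm, y -125 to +125 mm, and does not move; the body below reaches forward to x -137 mm.
- rail (a point): Middle of the back rail's front face, at the platform's top: shaker frame (+107.75, -10, +75) mm; axes as the shaker's. The rail is an aluminium bar along y, 200 mm long, 26 mm high.
- stop (a point): Middle of the end stop's face (it looks to the shaker's -y), at the platform's top: shaker frame (+72.5, +83.9, +75) mm; axes as the shaker's. The stop is an aluminium bar along x, 52 mm long, 26 mm high.
- nest (a point): The point on the platform's top where the centre of the block's underside lies when the block is fully home (long side on the rail, left end on the stop): shaker frame (+65, +20, +75) mm; axes as the shaker's.
- vial_block: Bare aluminium block with twelve wells, 85.5 (x) by 127.8 (y) by 45 mm high, 0.7 to 1 kg; too wide to grip. Origin: centre of its underside; z up. Its +x long side must meet the rail, its +y end the stop. Starts 40 to 65 mm short of home, 10 to 40 mm to the right, turned clockwise (from above) by 0.4 to 1.0 rad from square. Slides with dry friction, about 4 to 8 N.
- vial_0: White sample vial, dark cap, 21 mm across, 57 mm high, standing loose in a well of the block, 7 mm above the block's underside, so its top is 64 mm above the platform. Origin: centre of its base.
- vial_1: Second white vial with dark cap, same size and standing the same way in another well. Origin: centre of its base.
- vial_2: Third white vial, white cap, same size and standing the same way in another well. Origin: centre of its base.
- catch (a joint): Swing catch: steel arm turning level about an upright pivot. In rad: 0 = fully closed (arm along the shaker's -y, in front of the block); grows as it swings out to the front (1.57: arm straight to the front, -x) and on to the left; limits 0 and 2.3. Stays where it is left, light friction (0.6 N at the post). Closes only on a block that is home (2 mm free before its bumper).
- catch_pivot (a point): The catch's pivot axis at the arm's mid height: shaker frame (+5, +106, +95.5) mm. The arm is 14 mm wide, 90 mm long and lies 16 to 25 mm above the platform.
- catch_post (a point): The point of the arm under its red finger post, 83 mm from the pivot, at the arm's mid height (20.5 mm above the platform). The post is 11 mm thick and its top is 44 mm above the platform. The rubber bumper stands out 15 mm from the arm's centre line here, on the side that meets the block; push on the other side of the arm or post.
- dropper: Amber dropper bottle, 33 mm across, 102 mm high, on the worktop to the right of the shaker; leave alone. Origin: centre of its underside.
- beaker_100: Small glass beaker, 57 mm across, 71 mm high, on the worktop to the right of the shaker; leave alone. Origin: centre of its underside.
- lab_timer: Flat white and blue timer, 70 x 64 x 16 mm, on the worktop to the right of the shaker; leave alone. Origin: centre of its underside.

How it is judged:
On the way:
1. the block is home, flush with the back rail and against the end stop, while the catch is still open (x of vial_block in the frame of nest above -0.005 m and y of vial_block in the frame of nest between -0.007 and 0.007 m and angle between the y axis of vial_block and the y axis of nest, either way round below 0.05 rad and z of vial_block in the frame of nest below 0.004 m and angle between vial_block's own z axis and vertical below 0.05 rad and value of joint catch above 0.9 rad), for 0.2 s.
At the end, for the whole second after the job is handed in: The block is flat on the platform with its long far side within 4 mm of the back rail and turned from it by less than 0.04 rad, its left end within 6 mm of the end stop; the catch is closed to within 0.08 rad; the three vials stand in their wells (x of vial_block in the frame of nest above -0.004 m and y of vial_block in the frame of nest between -0.006 and 0.006 m and angle between the y axis of vial_block and the y axis of nest, either way round below 0.04 rad and z of vial_block in the frame of nest below 0.004 m and angle between vial_block's own z axis and vertical below 0.05 rad and value of joint catch below 0.08 rad and linear speed of vial_block below 0.01 m/s and z of each of vial_0, vial_1, vial_2 in the frame of vial_block below 0.012 m); the robot touches nothing.
It fails at once if the block is lifted or tipped (z of vial_block in the frame of nest above 0.008 m or angle between vial_block's own z axis and vertical above 0.12 rad).
It fails at once if a vial is lifted out of its well (z of any of vial_0, vial_1, vial_2 in the frame of vial_block above 0.02 m).
It fails at once if the bottle, the beaker or the timer beside the shaker is moved by more than 15 mm (distance of any of dropper, beaker_100, lab_timer from where it was at the start of the episode above 0.015 m).
It also fails if it takes over 72 s, if anything falls off the work surface, if the arm or the gripper's body presses on something with over 40 N, if the wrist force passes 120 N, or if a joint passes its speed limit or range.

## Robot

A 6-joint arm with a two-finger parallel gripper is mounted at the origin on a cart in front of the work surface, level with it; the furniture and walls round the work are solid. World frame = base frame: x ahead of the robot, y to its left, z up, the work surface at z = 0. Lengths are in m, angles in rad, forces in N, time in s.
With the tool pointing down it reaches from about 0.225 to 0.875 m from the base axis. Payload 3.4 kg.
Tool frame: the origin (TCP) lies between the finger pads; the fingertips stand 25 mm ahead of it and the grasp point (between the pads) lies 6 mm ahead of it; z points along the fingers, y is the line along which they close (so a half turn about z gives the same grasp; the last joint's range is limited). The gripper opens to 85 mm and grips with 20 to 120 N. Pads are 22 mm wide; open, the fingers measure 114 mm over their backs; the gripper's body (76 mm by 85 mm) begins 54 mm behind the grasp point. The pads swing forward as they close: fully open they stand 13 mm farther back than shut.
Start: joints at [1.141, 0.276, 1.505, -0, 1.361, -0.121], TCP at [0.175, 0.548, 0.256] pointing down, gripper open.
Joint ranges: [-2.89, 2.89], [-0.75, 2.08], [0.22, 2.7], [-1.18, 4.32], [0.11, 2.71], [-2.7, 2.7]. Speed limits (rad/s): [2.57, 2.57, 3.14, 3.14, 3.14, 3.14].

## Interface

Orientations are given as a unit quaternion [w, x, y, z].
In Python, from rig import manip, cams, ticket gives the robot as it stands.
- The arm moves only by the tool step_arm, never from a script. Its argument "increments" is a list of rows, each an object with "dp": the shift along the world's x, y, z each as a share of 0.2 m, from -1 to 1, a list of three; "yaw": the turn about the world's z as a share of 0.15 rad, from -1 to 1; "grip": the opening, from 0 (shut) to 1 (fully open). In form: [{"dp": [tx, ty, tz], "yaw": yaw, "grip": grip}, ...]. A call has 1 to 5 rows; each row shifts and turns the commanded pose from where the row before left it; what a row does not reach is not made up. A row lasts 1/8 s, in which the tool goes at most 62.5 mm and 10.7 degrees, less where a joint would pass 70% of its speed; a pose out of reach is approached as far as the arm can. A call with a number of a shift or a turn outside -1 to 1 is refused whole. A call with a gripper value outside its range is refused whole. The fingers move at their own pace and stop on an object; "squeeze" is the grip in N (left out, the last holds). Time passes only in rows, so rows that do not move let the fingers close. It gives the time, the measured TCP pose, the force, the opening and the grip force at its end, in the units of the state.
- manip.get_state(): the state, without advancing time (a new reading comes with each control period).
- cams.get_image(name): name is "side" or "top"; returns the picture (384x512x3 uint8, blue, green, red); there is no depth.
- cams.get_calibration(name): a dict with "fx", "fy", "cx", "cy" (pixels), "extrinsics" (4x4, takes a point from camera to world coordinates). Camera axes: x right, y up, looking along -z (the intrinsics and any distortion apply to the point x, -y, -z); pixel columns grow to the right and rows downward; lengths in m; the calibration is good to about 2 mm. A picture is of the moment at which its call begins. get_calibration takes no time and is no camera call.
- ticket.sign_off(): hands the job in; it is judged then, once.
The state is a dict: "clock": time; "qpos": joint angles; "qd": joint speeds; "effort": joint torques, N m; "position": TCP position; "ee_rot": TCP orientation; "contact_force": force on the tool from outside, world axes, zero at the start; "moment": the same for the moment, N m; "width": finger opening in m; "gripper_force": force on a finger pad.
Only numpy, scipy, OpenCV 4.12 (cv2) and the standard library are available. Lean on these libraries where they do the work, as an engineer would, in place of code of your own. Each camera call takes 0.05 s, during which the arm holds its last target. There are 200 camera calls.

## Working session

There is one attempt and no reset: what is moved stays moved. The work goes in short steps, Python scripts to look and compute and a tool call to move; the robot and the scene stay as the last step left them, time stands still between calls to the robot, and variables do not carry over. Pictures are saved under pics/ and viewed, at most 10 in all, crops included, and the job is handed in when it is done.

Besides the shell and the picture viewer there is one more tool, called after "Call:" as name(argument=value, ...) on one line, values as JSON. step_arm: Moves the arm, as the interface text tells. Shift numbers are shares of 0.2 m and turn numbers shares of 0.15 rad, none past 1 either way. Its arguments: {"type":"object","properties":{"increments":{"type":"array"},"squeeze":{"type":"number"}},"required":["increments"]}

```bash
mkdir -p pics; ls
python3 - <<'E'
from rig import manip,cams
import cv2
for n in("top","side"):
    cv2.imwrite(f"pics/{n}0.png",cams.get_image(n)); c=cams.get_calibration(n); print(n,c)
s=manip.get_state();print(s)
E
```

```text
pics
top {'fx': 445.59438358733, 'fy': 445.59438358733, 'cx': 256.81716545602467, 'cy': 195.0265762271972, 'extrinsics': array([[ 2.27904194e-02,  9.95311562e-01, -9.39972968e-02,
         4.39688971e-01],
       [-9.99739919e-01,  2.26112883e-02, -2.97046204e-03,
        -2.20395172e-01],
       [-8.31135235e-04,  9.40405480e-02,  9.95568021e-01,
         1.14417488e+00],
       [ 0.00000000e+00,  0.00000000e+00,  0.00000000e+00,
         1.00000000e+00]])}
side {'fx': 369.2151282414272, 'fy': 369.2151282414272, 'cx': 256.6310890177701, 'cy': 191.43929474962678, 'extrinsics': array([[-0.95636821,  0.20251447, -0.21058903,  0.36343804],
       [-0.29190449, -0.63194296,  0.7179414 ,  0.37441877],
       [ 0.01231327,  0.74808822,  0.66348504,  0.64694175],
       [ 0.        ,  0.        ,  0.        ,  1.        ]])}
{'clock': 0.1, 'qpos': array([ 1.14097810e+00,  2.76544550e-01,  1.50594888e+00, -3.61205400e-05,
        1.36073495e+00, -1.21011405e-01]), 'qd': array([ 3.41914455e-04,  5.00460578e-06, -3.17860026e-03,  2.02608026e-05,
       -1.30678984e-03, -6.27161692e-04]), 'effort': array([ 5.54532689e-04, -4.17705989e+01, -2.46403867e+01, -2.12742539e-04,
        5.77515224e-03,  1.01777488e-05]), 'position': array([0.17460464, 0.54741498, 0.25554187]), 'ee_rot': array([-2.05421162e-04,  1.53786849e-01,  9.88103707e-01, -7.91846242e-04]), 'contact_force': array([ 0.01370912,  0.23528878, -0.35140674]), 'moment': array([-0.00177956,  0.02710153, -0.04871565]), 'gripper_force': 0.0, 'width': 0.08523229115286668}
```

View pics/top0.png

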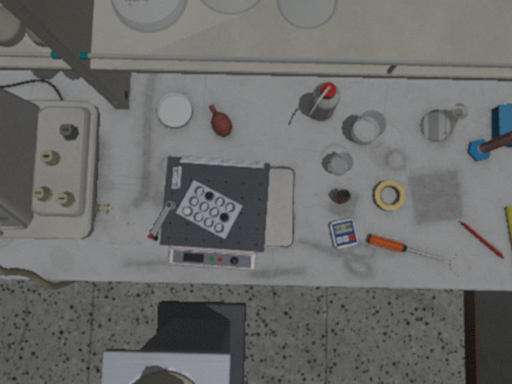

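View pics/side0.png

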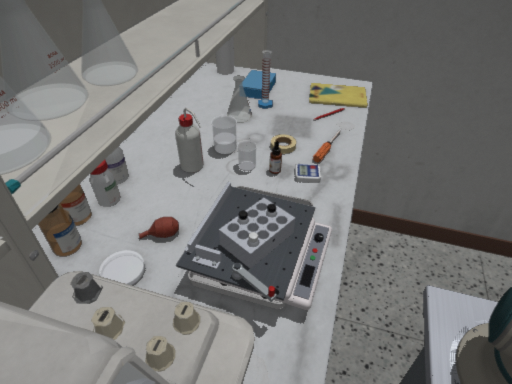

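The top view shows the platform at about (160–270, 157–250). The block sits at about (209,208), turned clockwise, and the catch post is at (152,236). I'll zoom in.

Run:
```python
import cv2
a=cv2.imread("pics/top0.png")[145:275,140:300]
cv2.imwrite("pics/topz.png",cv2.resize(a,None,fx=4.5,fy=4.5,interpolation=cv2.INTER_CUBIC))
a=cv2.imread("pics/side0.png")[175:315,170:340]
cv2.imwrite("pics/sidez.png",cv2.resize(a,None,fx=4.2,fy=4.2,interpolation=cv2.INTER_CUBIC))
```

```text
(no output)
```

View pics/topz.png

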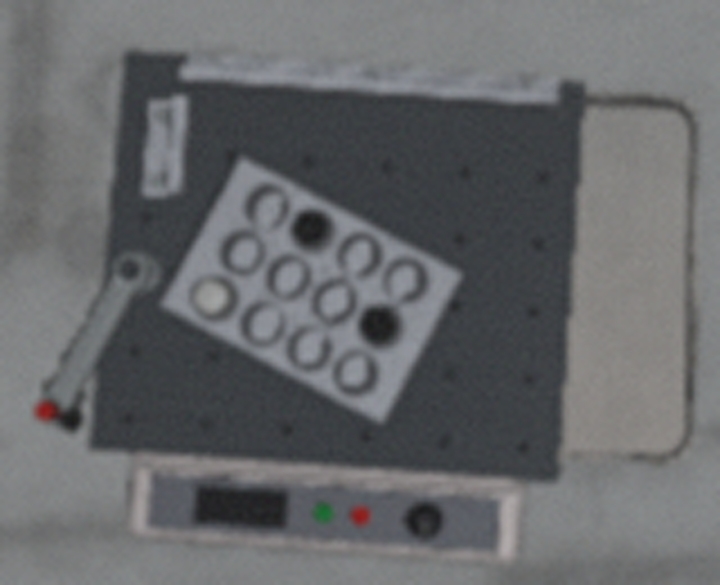

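View pics/sidez.png

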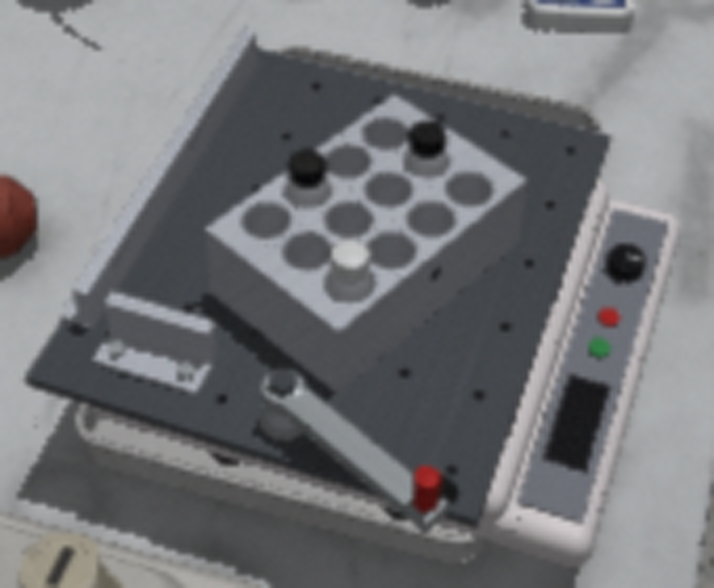

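The top zoom shows the block's top corners at (240,157), (462,272), (383,422) and (163,303). The white-cap vial is at the front-left, and the platform corners are (125,52), (585,85), (558,478) and (92,447). The side zoom shows the same corners: block (207,230), (395,95), (525,180), (338,328). The catch is open, with its post at top (48,411) and side (427,475). Next I'll triangulate.

```bash
cat > h.py <<'E'
import numpy as np, cv2
from rig import cams,manip
C={n:cams.get_calibration(n) for n in("top","side")}
def ray(n,p):
    c=C[n];d=np.array([(p[0]-c["cx"])/c["fx"],-(p[1]-c["cy"])/c["fy"],-1.]);E=c["extrinsics"]
    return E[:3,3],E[:3,:3]@d
def plane(n,p,z):
    o,d=ray(n,p);return o+d*(z-o[2])/d[2]
def tri(a,b):
    o,d=ray("top",a);q,e=ray("side",b)
    s=np.linalg.lstsq(np.c_[d,-e],q-o,rcond=None)[0]
    A,B=o+d*s[0],q+e*s[1];return (A+B)/2,np.linalg.norm(A-B)
tz=lambda p:((p[0]+.5)/4.5+139.5,(p[1]+.5)/4.5+144.5)
sz=lambda p:((p[0]+.5)/4.2+169.5,(p[1]+.5)/4.2+174.5)
def rigid(L,W): # local->world 2D fit
    L,W=np.array(L,float),np.array(W)[:,:2];a,b=L.mean(0),W.mean(0)
    l,w=L-a,W-b;t=np.arctan2((l[:,0]*w[:,1]-l[:,1]*w[:,0]).sum(),(l*w).sum())
    R=np.array([[np.cos(t),-np.sin(t)],[np.sin(t),np.cos(t)]]);T=b-R@a
    return R,T,t,np.linalg.norm(W-(L@R.T+T),axis=1)
E
python3 - <<'E'
from h import *
np.set_printoptions(precision=4,suppress=True)
P=[((125,52),(28,380)),((585,85),(255,40)),((558,478),(610,135)),((92,447),(475,520))]
B=[((240,157),(207,230)),((462,272),(395,95)),((383,422),(525,180)),((163,303),(338,328))]
for a,b in P+B+[((48,411),(427,475))]: print(*tri(tz(a),sz(b)))
zp=.078
R,T,t,e=rigid([(.125,.125),(.125,-.125),(-.09,-.125),(-.09,.125)],[plane("top",tz(a),zp) for a,_ in P]);print("shaker",T,t,e)
W=[plane("top",tz(a),zp+.045) for a,_ in B]
Rb,Tb,tb,e=rigid([(.04275,.0639),(.04275,-.0639),(-.04275,-.0639),(-.04275,.0639)],W);print("block",Tb,tb,e)
print("nest",R@[.065,.02]+T,"block in nest",R.T@(Tb-T)-[.065,.02],tb-t)
print([R.T@(w[:2]-T) for w in W])
print("post in shaker",R.T@(plane("top",tz((48,411)),zp+.044)[:2]-T), "pivot",R@[.005,.106]+T)
E
```

```text
[0.6304 0.0025 0.0728] 0.0011412325625278228
[ 0.6145 -0.2472  0.0777] 0.00649629018118757
[ 0.4067 -0.2365  0.0733] 0.001498074322906162
[0.4183 0.0115 0.0724] 0.00040228073175096855
[ 0.5686 -0.0687  0.1195] 0.0013098981858934021
[ 0.5121 -0.1844  0.1183] 0.0009452945039246633
[ 0.4355 -0.146   0.118 ] 0.0007851786620714991
[ 0.4931 -0.032   0.1202] 1.9663604795382478e-05
[0.4371 0.0253 0.1165] 0.0007459511501722834
shaker [ 0.5009 -0.1169] -0.045517633014078934 [0.0016 0.0027 0.0027 0.0024]
block [ 0.5023 -0.1081] -0.45980370975822055 [0.0008 0.0001 0.0005 0.0009]
nest [ 0.5667 -0.0999] block in nest [-0.0641 -0.0111] -0.41428607674414164
[array([0.0656, 0.0509]), array([ 0.0144, -0.067 ]), array([-0.0644, -0.0325]), array([-0.0118,  0.084 ])]
post in shaker [-0.0705  0.1377] pivot [ 0.5107 -0.0113]
```

Platform top is at z≈0.0745 and the shaker is at (0.501, -0.117) with yaw -0.046. The block needs +64 mm in x, +11 mm in y and +0.41 rad. The catch stands at about 1.97 rad. My plan is to push with open fingers held square to the shaker: the right finger turns the block until both fingers are flush on its face, then I run it up to the rail.

Call:
step_arm(increments=[{"dp": [0.07, -0.3, 0], "yaw": 0.35, "grip": 0.85}, {"dp": [0.07, -0.3, 0], "yaw": 0.35, "grip": 0.85}, {"dp": [0.07, -0.3, 0], "yaw": 0.35, "grip": 0.85}, {"dp": [0.07, -0.3, 0], "yaw": 0.35, "grip": 0.85}, {"dp": [0.07, -0.3, 0], "yaw": 0.36, "grip": 0.85}])

```text
clock: 0.72
position: [0.2447, 0.2459, 0.2561]
ee_rot: [0.0, 0.021, 1.0, -0.0]
contact_force: [1.9, -0.6, 0.5]
width: 0.0729
gripper_force: 0.0
```

Call:
step_arm(increments=[{"dp": [0.08, -0.3, 0], "yaw": 0, "grip": 0.85}, {"dp": [0.08, -0.3, 0], "yaw": 0, "grip": 0.85}, {"dp": [0.08, -0.3, 0], "yaw": 0, "grip": 0.85}, {"dp": [0.08, -0.3, 0], "yaw": 0, "grip": 0.85}, {"dp": [0.08, -0.3, 0], "yaw": 0, "grip": 0.85}])

```text
clock: 1.35
position: [0.3247, -0.0541, 0.2564]
ee_rot: [0.001, 0.023, 1.0, 0.0]
contact_force: [1.2, 0.3, 0.5]
width: 0.0725
gripper_force: 0.0
```

Call:
step_arm(increments=[{"dp": [0.137, -0.053, -0.1], "yaw": 0, "grip": 0.85}, {"dp": [0.137, -0.053, -0.15], "yaw": 0, "grip": 0.85}, {"dp": [0.137, -0.053, -0.2], "yaw": 0, "grip": 0.85}, {"dp": [0, 0, -0.297], "yaw": 0, "grip": 0.85}, {"dp": [0, 0, 0], "yaw": 0, "grip": 0.85}])

```text
clock: 1.98
position: [0.4032, -0.0826, 0.1035]
ee_rot: [-0.005, 0.023, 1.0, 0.002]
contact_force: [0.3, 1.0, 1.5]
width: 0.0727
gripper_force: 0.0
```

```bash
cat > look.py <<'E'
import sys;from h import *
n=sys.argv[1];a=cams.get_image("top")[145:265,150:280];b=cams.get_image("side")[185:305,180:330]
cv2.imwrite(f"pics/{n}.png",np.hstack([cv2.resize(a,(390,360),interpolation=cv2.INTER_CUBIC),cv2.resize(b,(400,360),interpolation=cv2.INTER_CUBIC)]))
E
python3 look.py p1; python3 -c "
from h import *;print(manip.get_state()['contact_force'])"
```

```text
[1.02503471 0.23038357 0.98483185]
```

View pics/p1.png

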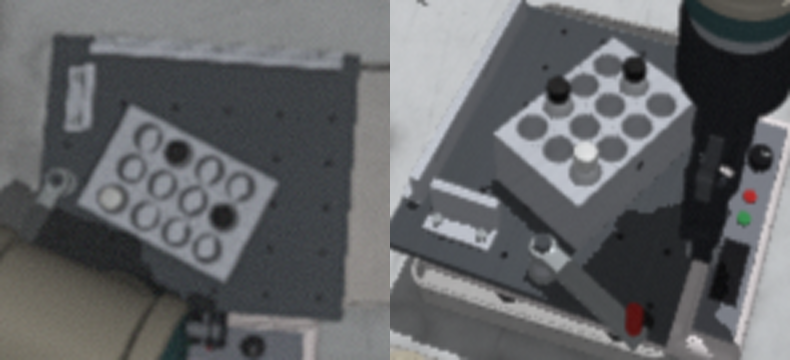

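The right finger is in front of the block's near-right corner with the arm clear of the vials. I'll start pushing along the shaker's +x.

Call:
step_arm(increments=[{"dp": [0.05, -0.002, 0], "yaw": 0, "grip": 0.85}, {"dp": [0.05, -0.002, 0], "yaw": 0, "grip": 0.85}, {"dp": [0.04, -0.002, 0], "yaw": 0, "grip": 0.85}, {"dp": [0.04, -0.002, 0], "yaw": 0, "grip": 0.85}, {"dp": [0.04, -0.002, 0], "yaw": 0, "grip": 0.85}])

```text
clock: 2.7
position: [0.4482, -0.0854, 0.1065]
ee_rot: [-0.003, 0.022, 1.0, 0.0]
contact_force: [-6.0, -1.1, 2.1]
width: 0.0727
gripper_force: 2.7
```

Call:
step_arm(increments=[{"dp": [0.04, -0.002, 0], "yaw": 0, "grip": 0.85}, {"dp": [0.04, -0.002, 0], "yaw": 0, "grip": 0.85}, {"dp": [0.04, -0.002, 0], "yaw": 0, "grip": 0.85}, {"dp": [0, 0, 0], "yaw": 0, "grip": 0.85}, {"dp": [0, 0, 0], "yaw": 0, "grip": 0.85}])

```text
clock: 3.32
position: [0.4744, -0.087, 0.1067]
ee_rot: [-0.001, 0.022, 1.0, 0.0]
contact_force: [-2.6, -1.0, -1.4]
width: 0.0727
gripper_force: 1.1
```

```bash
python3 look.py p2
```

```text
(no output)
```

View pics/p2.png

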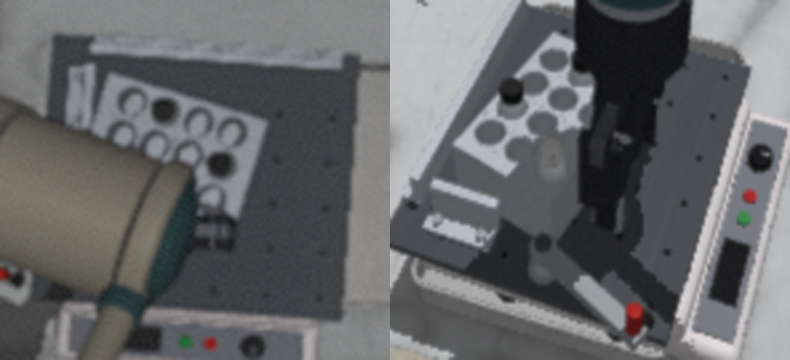

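The block is now about 0.24 rad off square, with its back-left corner close to the stop: back-left at panel (108,73), back-right at (268,120).

```bash
cat >> h.py <<'E'
R0,T0=np.array([[np.cos(-.0455),np.sin(.0455)],[np.sin(-.0455),np.cos(.0455)]]),np.array([.5009,-.1169])
pz=lambda p:((p[0]+.5)/3+149.5,(p[1]+.5)/3+144.5)
S=lambda p,z:R0.T@(plane("top",pz(p),z)[:2]-T0)
E
python3 - <<'E'
from h import *
a,b=S((108,73),.1195),S((268,120),.1195);d=a-b;print(a,b,np.linalg.norm(d),np.arctan2(-d[0],d[1]))
t=np.arctan2(-d[0],d[1]);print("centre",(a+b)/2-.04275*np.array([np.cos(t),np.sin(t)]),"FL",a-.0855*np.array([np.cos(t),np.sin(t)]))
for p,z in(((90,50),.1005),((343,66),.1005),((97,66),.1005),((94,101),.1005)):print(S(p,z))
print(R0.T@(manip.get_state()["position"][:2]-T0))
E
```

```text
[0.089386   0.07031973] [ 0.06128805 -0.05592356] 0.12933237166921752 -0.21900016401578118
centre [0.0336081  0.01648568] FL [0.00592816 0.08889492]
[0.10941118 0.08930788]
[ 0.110279   -0.11093964]
[0.09705883 0.08271734]
[0.06915401 0.08273521]
[-0.02777142  0.02870073]
```

Call:
step_arm(increments=[{"dp": [0.025, -0.001, 0], "yaw": 0, "grip": 0.85}, {"dp": [0.025, -0.001, 0], "yaw": 0, "grip": 0.85}, {"dp": [0.025, -0.001, 0], "yaw": 0, "grip": 0.85}, {"dp": [0.025, -0.001, 0], "yaw": 0, "grip": 0.85}, {"dp": [0.02, -0.001, 0], "yaw": 0, "grip": 0.85}])

```text
clock: 4.05
position: [0.4984, -0.0888, 0.1069]
ee_rot: [-0.001, 0.022, 1.0, -0.001]
contact_force: [-7.1, -3.6, 0.9]
width: 0.0725
gripper_force: 2.9
```

```bash
python3 look.py p3; python3 -c "
from h import *;s=manip.get_state();print(s['contact_force'],s['moment'],R0.T@(s['position'][:2]-T0))"
```

```text
[-2.71103607 -1.71622502  0.22604745] [-0.35782645  0.58922885 -0.22508739] [-0.00287422  0.02805213]
```

View pics/p3.png

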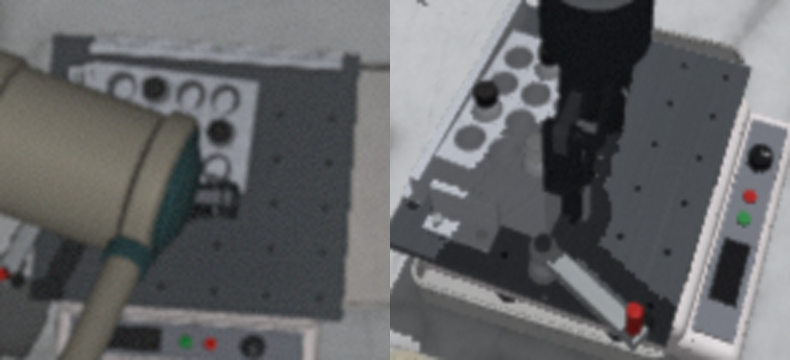

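The block is about 0.08 rad off square now (back edge from (98,60) to (258,83)), close to the rail and touching the stop. I'll continue and watch the force.

Call:
step_arm(increments=[{"dp": [0.02, -0.001, 0], "yaw": 0, "grip": 0.85}, {"dp": [0.02, -0.001, 0], "yaw": 0, "grip": 0.85}, {"dp": [0.015, -0.001, 0], "yaw": 0, "grip": 0.85}])

```text
clock: 4.53
position: [0.5052, -0.0894, 0.1069]
ee_rot: [-0.005, 0.022, 1.0, -0.001]
contact_force: [-16.7, -4.8, 9.7]
width: 0.0725
gripper_force: 7.9
```

Call:
step_arm(increments=[{"dp": [0.01, 0, 0], "yaw": 0, "grip": 0.85}, {"dp": [0.005, 0, 0], "yaw": 0, "grip": 0.85}])

```text
clock: 4.78
position: [0.5086, -0.0895, 0.107]
ee_rot: [-0.005, 0.022, 1.0, -0.001]
contact_force: [-14.4, -5.5, 8.4]
width: 0.0729
gripper_force: 7.3
```

Call:
step_arm(increments=[{"dp": [0.01, 0, 0], "yaw": 0, "grip": 0.85}, {"dp": [0.01, 0, 0], "yaw": 0, "grip": 0.85}])

```text
clock: 5.03
position: [0.5122, -0.0897, 0.1069]
ee_rot: [-0.005, 0.022, 1.0, -0.001]
contact_force: [-15.2, -5.7, 8.6]
width: 0.0725
gripper_force: 7.4
```

```bash
python3 look.py p4; python3 -c "
from h import *;s=manip.get_state();print(s['contact_force'],s['moment'],R0.T@(s['position'][:2]-T0))"
```

```text
[-13.94441895  -6.20634308   6.89446503] [-1.00195474  1.8211202  -0.40016232] [0.01071151 0.02768315]
```

View pics/p4.png

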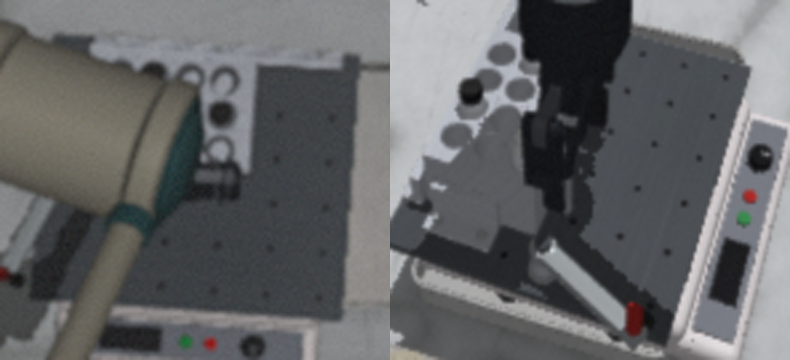

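The right end is now parallel to the shaker (from (257,68) to (252,175)) and the block is nearly at the rail, still sliding. I'll press on until the force rises.

Call:
step_arm(increments=[{"dp": [0.01, 0, 0], "yaw": 0, "grip": 0.85}, {"dp": [0, 0, 0], "yaw": 0, "grip": 0.85}])

```text
clock: 5.38
position: [0.5144, -0.0898, 0.107]
ee_rot: [-0.005, 0.022, 1.0, -0.001]
contact_force: [-15.9, -5.5, 8.3]
width: 0.0728
gripper_force: 7.3
```

Call:
step_arm(increments=[{"dp": [0.01, 0, 0], "yaw": 0, "grip": 0.85}, {"dp": [0, 0, 0], "yaw": 0, "grip": 0.85}])

```text
clock: 5.62
position: [0.5143, -0.0898, 0.107]
ee_rot: [-0.007, 0.022, 1.0, -0.001]
contact_force: [-19.8, -6.5, 11.4]
width: 0.0725
gripper_force: 9.5
```

It has stopped moving, so it is at the rail. I'll press a little more to square it up.

Call:
step_arm(increments=[{"dp": [0.01, 0, 0], "yaw": 0, "grip": 0.85}, {"dp": [0.01, 0, 0], "yaw": 0, "grip": 0.85}, {"dp": [0.01, 0, 0], "yaw": 0, "grip": 0.85}, {"dp": [0, 0, 0], "yaw": 0, "grip": 0.85}])

```text
clock: 6.12
position: [0.5144, -0.0897, 0.1069]
ee_rot: [-0.013, 0.021, 1.0, -0.001]
contact_force: [-32.3, -7.5, 21.7]
width: 0.0728
gripper_force: 15.9
```

Call:
step_arm(increments=[{"dp": [-0.3, 0.012, 0], "yaw": 0, "grip": 0.85}, {"dp": [-0.3, 0.012, 0.2], "yaw": 0, "grip": 0.4}, {"dp": [-0.25, 0, 0.2], "yaw": 0, "grip": 0}, {"dp": [0, 0, 0.1], "yaw": 0, "grip": 0}, {"dp": [0, 0, 0], "yaw": 0, "grip": 0}])

```text
clock: 6.75
position: [0.3689, -0.0851, 0.203]
ee_rot: [0.004, 0.022, 1.0, -0.001]
contact_force: [1.0, 0.1, -0.3]
width: 0.0007
gripper_force: 0.0
```

```bash
python3 look.py p5; python3 -c "
from h import *;s=manip.get_state();print(s['contact_force'],s['position'],s['width'])"
```

```text
[-0.75922902  0.46748208 -0.78253922] [ 0.36742736 -0.08441647  0.20070003] 1.8366001642810023e-05
```

View pics/p5.png

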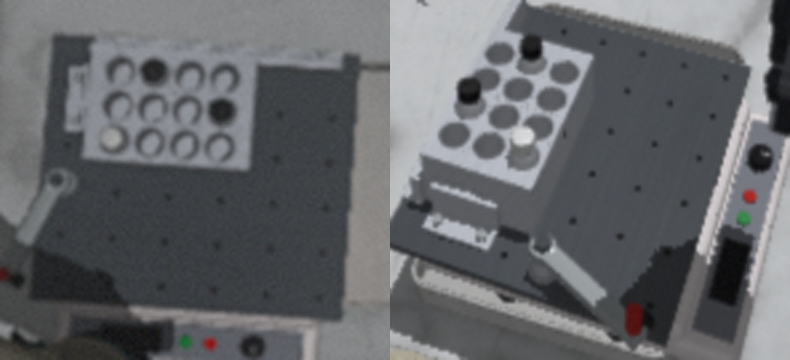

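The block is square: front edge from (83,158) to (249,170), and the vials are all standing. It is near or against the stop. I'll compute the offsets.

```bash
python3 -c "
from h import *
for z in (.1195,):
  a,b=S((83,158),z),S((249,170),z);print(a,b,np.linalg.norm(a-b),np.arctan2(b[0]-a[0],a[1]-b[1]))
print('target FL .02225 .0839, FR .02225 -.0439')
print('world of R end push: ',R0@[.06,-.06]+T0, R0@[.06,-.09]+T0)"
```

```text
[0.02221882 0.08402028] [ 0.02168938 -0.04413341] 0.12815478841251732 -0.004131267641483627
target FL .02225 .0839, FR .02225 -.0439
world of R end push:  [ 0.55810885 -0.17956696] [ 0.55674432 -0.20953591]
```

The block is home to within about 1 mm and 0.004 rad, with the catch still open, so stage 1 is met. Next is the catch: with fingers shut I'll go to its outer side and sweep the post -y first, then +x.

Call:
step_arm(increments=[{"dp": [0.116, 0.238, 0], "yaw": 0, "grip": 0}, {"dp": [0.116, 0.238, 0], "yaw": 0, "grip": 0}, {"dp": [0.116, 0.238, 0], "yaw": 0, "grip": 0}, {"dp": [0, 0, -0.182], "yaw": 0, "grip": 0}, {"dp": [0, 0, -0.182], "yaw": 0, "grip": 0}])

```text
clock: 7.48
position: [0.4366, 0.0599, 0.1256]
ee_rot: [-0.0, 0.021, 1.0, 0.0]
contact_force: [0.6, -1.0, 0.2]
width: -0.0002
gripper_force: 0.0
```

Call:
step_arm(increments=[{"dp": [0, 0, 0], "yaw": 0, "grip": 0}])

```text
clock: 7.6
position: [0.4336, 0.0591, 0.1244]
ee_rot: [-0.004, 0.022, 1.0, 0.0]
contact_force: [-0.5, -0.2, -0.3]
width: -0.0002
gripper_force: 0.0
```

Call:
step_arm(increments=[{"dp": [0.01, -0.075, 0.02], "yaw": 0, "grip": 0}, {"dp": [-0.019, -0.079, 0], "yaw": 0, "grip": 0}, {"dp": [-0.019, -0.079, 0], "yaw": 0, "grip": 0}, {"dp": [0.012, -0.075, 0], "yaw": 0, "grip": 0}, {"dp": [0.012, -0.075, 0], "yaw": 0, "grip": 0}])

```text
clock: 8.22
position: [0.4355, -0.0196, 0.1326]
ee_rot: [0.001, 0.023, 1.0, -0.0]
contact_force: [0.1, 1.1, 0.8]
width: 0.0002
gripper_force: 0.5
```

Call:
step_arm(increments=[{"dp": [0.027, -0.057, 0], "yaw": 0, "grip": 0}, {"dp": [0.027, -0.057, 0], "yaw": 0, "grip": 0}, {"dp": [0, 0, 0], "yaw": 0, "grip": 0}])

```text
clock: 8.6
position: [0.4468, -0.0419, 0.1318]
ee_rot: [0.0, 0.023, 1.0, -0.0]
contact_force: [0.1, -0.5, -0.1]
width: 0.0001
gripper_force: 0.0
```

```bash
python3 -c "
from h import *
s=manip.get_state();print(R0.T@(s['position'][:2]-T0),s['contact_force'])
P=[]
im=cams.get_image('side');h=cv2.cvtColor(im,cv2.COLOR_BGR2HSV)
m=((h[...,0]<8)|(h[...,0]>172))&(h[...,1]>150)&(h[...,2]>60)
n,l,st,c=cv2.connectedComponentsWithStats(m.astype(np.uint8))
for i in range(1,n):
  if st[i,4]>8: p=R0.T@(plane('side',c[i],.108)[:2]-T0);print(c[i],st[i,4],p,np.arctan2(.005-p[0],.106-p[1]))
"
```

```text
[-0.05745382  0.07247184] [ 0.11720912 -0.53400382 -0.12764563]
[330.15625 113.03125] 32 [-0.04753187 -0.4882849 ] 0.08816594363011464
[185.56363636 120.22727273] 110 [ 0.32488039 -0.30396221] -0.6625928876345292
[100.33 167.88] 100 [ 0.41019788 -0.04092371] -1.2229432360714307
[ 66.32142857 204.71428571] 28 [0.39752248 0.08810225] -1.5252311330251616
[164.3125   230.796875] 192 [0.1681572 0.0819495] -1.424443344297477
[314.5 250. ] 12 [-0.1191054   0.02763306] 1.0075688651513284
```

Call:
step_arm(increments=[{"dp": [0, 0.06, 0], "yaw": 0, "grip": 0}, {"dp": [-0.17, 0.007, -0.01], "yaw": 0, "grip": 0}, {"dp": [-0.008, -0.17, 0], "yaw": 0, "grip": 0}, {"dp": [0, 0, 0], "yaw": 0, "grip": 0}])

```text
clock: 9.15
position: [0.4101, -0.0616, 0.13]
ee_rot: [0.0, 0.023, 1.0, -0.0]
contact_force: [0.1, 0.4, -0.1]
width: 0.0
gripper_force: 0.0
```

```bash
python3 -c "
from h import *
s=manip.get_state();print(R0.T@(s['position'][:2]-T0),s['position'],s['contact_force'])
im=cams.get_image('side');h=cv2.cvtColor(im,cv2.COLOR_BGR2HSV)
m=((h[...,0]<8)|(h[...,0]>172))&(h[...,1]>150)&(h[...,2]>60)
m[:,:195]=0
n,l,st,c=cv2.connectedComponentsWithStats(m.astype(np.uint8))
for i in range(1,n):
  if st[i,4]>4: p=R0.T@(plane('side',c[i],.108)[:2]-T0);print(c[i],st[i,4],p,np.arctan2(.005-p[0],.106-p[1]))
"
```

```text
[-0.0932391   0.05112963] [ 0.41008299 -0.06158238  0.12995493] [ 0.10337535  0.42539483 -0.14004287]
[279.04761905 250.9047619 ] 42 [-0.05740402  0.05258232] 0.8628307580895895
[314.5 250. ] 12 [-0.1191054   0.02763306] 1.0075688651513284
```

Call:
step_arm(increments=[{"dp": [0.085, -0.004, 0], "yaw": 0, "grip": 0}, {"dp": [0.0425, -0.0345, 0], "yaw": 0, "grip": 0}, {"dp": [0.0425, -0.0345, 0], "yaw": 0, "grip": 0}, {"dp": [0.055, -0.03, 0], "yaw": 0, "grip": 0}, {"dp": [0.055, -0.03, 0], "yaw": 0, "grip": 0}])

```text
clock: 9.82
position: [0.4676, -0.0883, 0.1298]
ee_rot: [0.001, 0.023, 1.0, 0.0]
contact_force: [-0.3, 0.8, -0.3]
width: -0.0002
gripper_force: 0.3
```

Call:
step_arm(increments=[{"dp": [0.04, -0.008, 0], "yaw": 0, "grip": 0}, {"dp": [0.04, -0.008, 0], "yaw": 0, "grip": 0}, {"dp": [0.03, -0.006, 0], "yaw": 0, "grip": 0}, {"dp": [0, 0, 0], "yaw": 0, "grip": 0}])

```text
clock: 10.32
position: [0.4889, -0.0924, 0.1299]
ee_rot: [0.0, 0.022, 1.0, 0.0]
contact_force: [0.8, -0.4, -0.4]
width: -0.0001
gripper_force: 0.0
```

```bash
cat > post.py <<'E'
from h import *
s=manip.get_state();print(R0.T@(s['position'][:2]-T0),s['position'],s['contact_force'])
for n in("side","top"):
  im=cams.get_image(n);h=cv2.cvtColor(im,cv2.COLOR_BGR2HSV)
  m=((h[...,0]<8)|(h[...,0]>172))&(h[...,1]>130)&(h[...,2]>60)
  k,l,st,c=cv2.connectedComponentsWithStats(m.astype(np.uint8))
  for i in range(1,k):
    p=R0.T@(plane(n,c[i],.108 if n=="side" else .118)[:2]-T0)
    if st[i,4]>2 and np.abs(p).max()<.13: print(n,c[i],st[i,4],p,np.arctan2(.005-p[0],.106-p[1]))
E
python3 post.py
```

```text
[-0.01306524  0.02393075] [ 0.48893675 -0.09239975  0.12987863] [ 0.80807557 -0.35207982 -0.3827058 ]
side [253.40740741 232.74074074] 27 [0.00289782 0.02651351] 0.02644090504524324
side [314.53846154 250.15384615] 13 [-0.11925577  0.02796967] 1.0100558567809443
top [219.8 259. ] 10 [-0.11187208 -0.02442364] 0.7306538975907381
```

Nearly closed. I'll push to contact.

Call:
step_arm(increments=[{"dp": [0.01, 0, 0], "yaw": 0, "grip": 0}, {"dp": [0.01, 0, 0], "yaw": 0, "grip": 0}, {"dp": [0.01, 0, 0], "yaw": 0, "grip": 0}, {"dp": [0, 0, 0], "yaw": 0, "grip": 0}])

```text
clock: 10.92
position: [0.492, -0.0925, 0.1297]
ee_rot: [-0.002, 0.022, 1.0, -0.0]
contact_force: [-4.8, -1.5, 4.7]
width: -0.0001
gripper_force: 2.8
```

Call:
step_arm(increments=[{"dp": [0.01, 0, 0], "yaw": 0, "grip": 0}, {"dp": [0.015, 0, 0], "yaw": 0, "grip": 0}, {"dp": [0, 0, 0], "yaw": 0, "grip": 0}])

```text
clock: 11.3
position: [0.4926, -0.0925, 0.1295]
ee_rot: [-0.007, 0.022, 1.0, -0.0]
contact_force: [-15.5, -2.3, 10.9]
width: 0.0003
gripper_force: 7.3
```

Call:
step_arm(increments=[{"dp": [-0.2, 0.005, 0], "yaw": 0, "grip": 0}, {"dp": [-0.3, 0.01, 0.1], "yaw": 0, "grip": 0}, {"dp": [-0.2, 0, 0.25], "yaw": 0, "grip": 0}, {"dp": [0, 0, 0], "yaw": 0, "grip": 0}])

```text
clock: 11.8
position: [0.3608, -0.0899, 0.2013]
ee_rot: [0.004, 0.023, 1.0, -0.001]
contact_force: [1.7, 0.5, 0.5]
width: 0.0002
gripper_force: 0.0
```

```bash
python3 post.py; python3 look.py p6
```

```text
[-0.14118969  0.02062645] [ 0.36079461 -0.08987298  0.20131372] [1.65369903 0.49254154 0.4786045 ]
side [252.70731707 230.68292683] 41 [0.00603426 0.02190431] -0.01229792888628829
side [314.5 250. ] 12 [-0.1191054   0.02763306] 1.0075688651513284
top [202.85714286 206.28571429] 14 [0.0056789  0.02375755] -0.008254669184905162
top [219.8 259. ] 10 [-0.11187208 -0.02442364] 0.7306538975907381
```

View pics/p6.png

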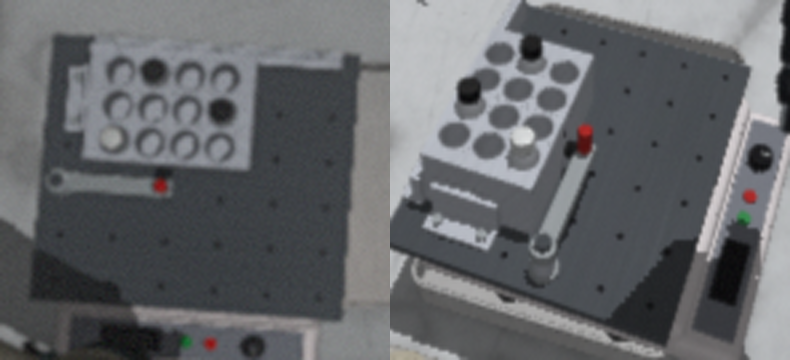

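The catch is closed (post at (160,186), about -0.01 rad in both views). The block is still at the rail and stop, the vials are standing and the arm is clear, so I'll hand in.

```bash
python3 -c "
from rig import ticket;print(ticket.sign_off())"
```

```text
the job is handed in; nothing more can be done
None
```

The job is handed in, with no verdict returned: by the last camera images the block is home against the rail and stop (within about 1 mm), the catch is closed, all three vials are standing, the arm is clear, and the arm never went near the bottle, beaker or timer.

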